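Open the tall drug safe in the ambulance

ROBOT

A 7-joint arm with a two-finger parallel gripper is mounted at the origin on the work surface. World frame = base frame: x ahead of the robot, y to its left, z up, the work surface at z = 0. Lengths are in m, angles in rad, forces in N, time in s.
With the tool pointing down it reaches from about 0.425 to 0.875 m from the base axis. Payload 4.7 kg.
Tool frame: the origin (TCP) lies at the very end of the fingers, on their centre line; the grasp point (between the pads) lies 19 mm behind it (robot.hold_point_z is the distance from the TCP to the grasp point, in m); x points along the fingers, y is the direction in which the jaws open and shut, and the axes are right-handed (so a half turn about x gives the same grasp; the last joint's range is limited). The gripper opens to 85 mm and grips with 20 to 120 N. Pads are 22 mm wide; open, the fingers measure 114 mm over their backs; the gripper's body (76 mm by 85 mm) begins 54 mm behind the grasp point. The pads swing forward as they close: fully open they stand 13 mm farther back than shut.
Start: joints at [1.115, 0.321, -0.07, 1.45, 0.023, 1.371, -0.057], TCP at [0.294, -0.58, 0.231] pointing down, gripper open.
Joint ranges: [-2.86, 2.86], [-0.3, 2.09], [-1.38, 1.24], [0.06, 2.45], [-1.56, 4.7], [0.09, 2.05], [-2.69, 2.69]. Speed limits (rad/s): [2.57, 2.57, 3.14, 3.14, 3.14, 3.14, 3.14].

INTERFACE

Orientations are given as a rotation vector (axis times angle).
In Python, from bench import robot gives the robot as it stands.
- The arm moves only by the tool send_rows, never from a script. Its argument "motion" is a list of rows, each a list of 6 numbers: the shift along the world's x, y, z in units of 60 mm (1.0 is 60 mm), then the turn, a rotation vector about the world's x, y, z in rad. In form: [[dx, dy, dz, wx, wy, wz], ...]. A call has 1 to 12 rows; each row shifts and turns the commanded pose from where the row before left it; what a row does not reach is not made up. A row lasts 1/8 s, in which the tool goes at most 62.5 mm and 10.7 degrees, less where a joint would pass 70% of its speed; a pose out of reach is approached as far as the arm can. A call is refused whole if a number of a shift passes 1 or a number of a turn 0.188, either way. A call with a gripper value outside its range is refused whole. "jaw" is the closure, from -1 (fully open) to 1 (shut), set as the call begins (left out, the last holds). The fingers move at their own pace and stop on an object; "force" is the grip in N (left out, the last holds). Time passes only in rows, so rows that do not move let the fingers close. It gives the time, the measured TCP pose, the force and the opening at its end, in the units of the state.
- robot.get_state(): the state, without advancing time (a new reading comes with each control period).
- robot.read_camera(name): name is "scene" or "top"; returns the picture (400x640x3 uint8, red, green, blue); there is no depth.
- robot.camera_model(name): a dict with "K" (3x3 intrinsics, pixels), "xyz" and "rotation" of the camera in the world. Camera axes: x right, y down, z forward; pixel columns grow to the right and rows downward; lengths in m; the calibration is good to about 2 mm. A picture is of the moment at which its call begins. camera_model takes no time and is no camera call.
- robot.job_done(): hands the job in, once; it reports no verdict.
The state is a dict: "t": time; "q": joint angles; "dq": joint speeds; "effort": joint torques, N m; "tcp_pos": TCP position; "tcp_rot": TCP orientation; "force": force on the tool from outside, world axes, zero at the start; "ft_torque": the same for the moment, N m; "opening": opening from 0.0 (shut) to 1.0 (fully open).
Only numpy, scipy, OpenCV 4.12 (cv2) and the standard library are available. Lean on these libraries where they do the work, as an engineer would, in place of code of your own. Each camera call takes 0.05 s, during which the arm holds its last target.

TASK

On the ambulance's work table stand two drawer safes; open the drawer of the taller one. Slide its dark steel shutter along the track on its top, by the upright lip, all the way to its stop until the fingers can drop into the recess it was hiding, then press the catch pad in there fully down so that the drawer comes out, and let go. Leave the low safe's shutter alone.

Things in the scene. Friction and masses are not known exactly. Their poses are not given: they have to be found in the camera images.
- tall_safe: White fixed drawer safe, the taller of two. 150 (x) x 240 (y) x 130 mm tall; origin: centre of its underside; z up; drawer front at -x, facing the robot. On its flat top (z 130) a track runs along y with centre line x = -25 mm, 72 mm wide between rails 5 mm high. A tape roll 18 mm high may lie behind the track (x over 20 mm). The low safe is 85 mm tall, with the same footprint and track.
- tall_safe_recess (a point): Centre of the recess's mouth, in the tall safe's top at x -25, y 0, z 130 mm; axes as the safe's. The recess, 60 (x) x 64 mm (y -32 to +32), is hidden by the shutter at first. Its floor is the grey catch pad, 56 x 60 mm, 10 mm below the top: pressed with 4 to 8 N it goes straight down 12 mm to its stop, stays where left, and drives the drawer out.
- tall_safe_shutter (a joint): Dark steel plate 66 (x) x 76 (y) x 4 mm on the tall safe's top; the 8 mm lip across its -y end stands 22 mm above the top. Value (m): travel to the safe's +y; 0 to 0.006 at the start, 0.066 = stop, open. Closed fingers push the lip's -y face, at safe y = -38 mm + value; at the stop it is at +28 and the recess lies open beside it (y -32 to +28). Friction 2.5 N; stays where left.
- tall_safe_drawer (a joint): The tall safe's drawer, flush front, no handle: only the catch pad opens it. Value in m: how far it stands out to the safe's -x; 0 = shut (at the start), 0.042 = catch pad fully down (3.5 times the pad's travel).
- low_safe_shutter (a joint): The same kind of shutter on the low safe (85 mm tall), to be left alone. Value in m towards that safe's +y, 0 = closed; starts between 0 and 0.006.

How it is judged:
By the outcome, as a careful person would: the job done as asked, in the order asked, and still so for the second after the job is handed in, with the robot touching nothing.
It also fails if it takes over 32 s, if anything falls off the work surface, if the arm or the gripper's body presses on something with over 40 N, if the wrist force passes 120 N, or if a joint passes its speed limit or range.

## Working session

There is one attempt and no reset: what is moved stays moved. The work goes in short steps, Python scripts to look and compute and a tool call to move; the robot and the scene stay as the last step left them, time stands still between calls to the robot, and variables do not carry over. Pictures are saved under pics/ and viewed, and the job is handed in when it is done.

Besides the shell and the picture viewer there is one more tool, called after "Call:" as name(argument=value, ...) on one line, values as JSON. send_rows: Moves the arm, as the interface text tells. Its arguments: {"type":"object","properties":{"motion":{"type":"array"},"jaw":{"type":"number"},"force":{"type":"number"}},"required":["motion"]}

```bash
mkdir -p pics; python3 - <<'E'
from bench import robot
import cv2
for n in("scene","top"):
    im=robot.read_camera(n); cv2.imwrite(f"pics/{n}0.png",im[:,:,::-1])
    m=robot.camera_model(n); print(n,m)
print(robot.get_state())
E
```

```text
scene {'K': array([[403.55432653,   0.        , 311.77477667],
       [  0.        , 403.55432653, 199.95359808],
       [  0.        ,   0.        ,   1.        ]]), 'xyz': array([0.87127677, 0.46312497, 0.59193488]), 'rotation': array([-0.68361271, -2.56497002,  1.17266007])}
top {'K': array([[495.83512681,   0.        , 319.40386824],
       [  0.        , 495.83512681, 202.56067358],
       [  0.        ,   0.        ,   1.        ]]), 'xyz': array([0.4698975 , 0.01168881, 0.92543669]), 'rotation': array([-2.13701964,  2.16000834, -0.16738574])}
{'t': 0.1, 'q': array([ 1.11509802,  0.32177332, -0.07008493,  1.45159117,  0.02260975,
        1.37082044, -0.05689804]), 'dq': array([ 0.00071198, -0.0020679 ,  0.00095844, -0.00238615, -0.00094024,
        0.00022544,  0.00151703]), 'effort': array([ 8.49199369e-04, -4.94877899e+01, -3.83507134e-01, -3.15210807e+01,
        1.30374244e-02,  7.43115525e-03,  1.61013355e-05]), 'tcp_pos': array([ 0.2939835 , -0.57915058,  0.23029786]), 'tcp_rot': array([ 1.95988513,  0.47093578, -1.96093782]), 'force': array([0.30619381, 0.39614675, 0.14770306]), 'ft_torque': array([-0.00684263, -0.01372908,  0.05759351]), 'opening': 0.9964299549839923}
```

View pics/scene0.png

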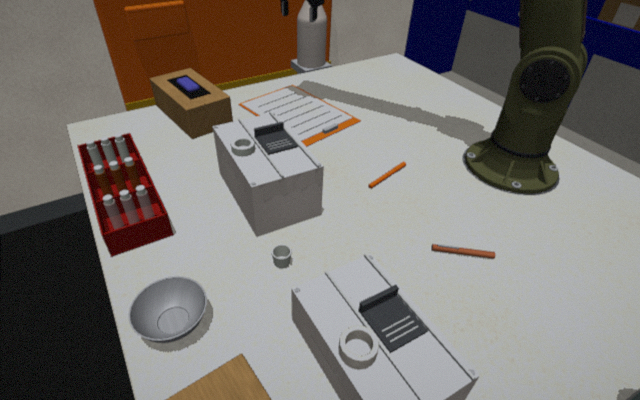

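View pics/top0.png

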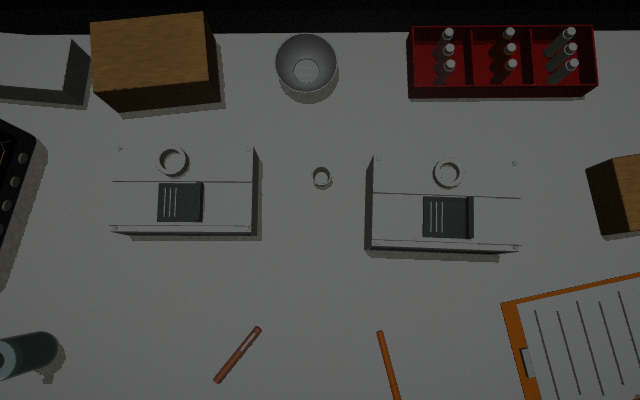

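The top view shows safes at columns 112–258 and 366–520. By apparent width (about 150 px against 141 px) the right one, at -y, is the taller. Next I measure it.

```bash
cat > h.py <<'E'
import numpy as np,cv2
from scipy.spatial.transform import Rotation as R
from bench import robot
def ray(n,u,v,z):
    m=robot.camera_model(n); d=R.from_rotvec(m["rotation"]).as_matrix()@np.linalg.solve(m["K"],[u,v,1.])
    return m["xyz"]+d*(z-m["xyz"][2])/d[2]
def proj(n,p):
    m=robot.camera_model(n); c=R.from_rotvec(m["rotation"]).as_matrix().T@(np.array(p)-m["xyz"]); q=m["K"]@c
    return q[:2]/q[2]
E
python3 - <<'E'
import cv2
t=cv2.imread("pics/top0.png"); s=cv2.imread("pics/scene0.png")
cv2.imwrite("pics/topz.png",cv2.resize(cv2.convertScaleAbs(t[145:265,355:535],alpha=1.5),None,fx=4.4,fy=4.4,interpolation=cv2.INTER_CUBIC))
cv2.imwrite("pics/scenez.png",cv2.resize(s[105:240,200:335],None,fx=4.4,fy=4.4,interpolation=cv2.INTER_CUBIC))
E
```

```text
(no output)
```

View pics/topz.png

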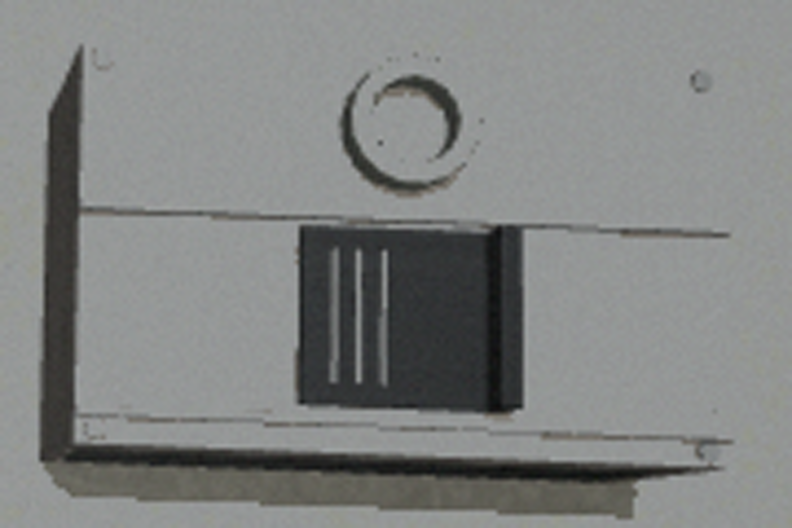

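View pics/scenez.png

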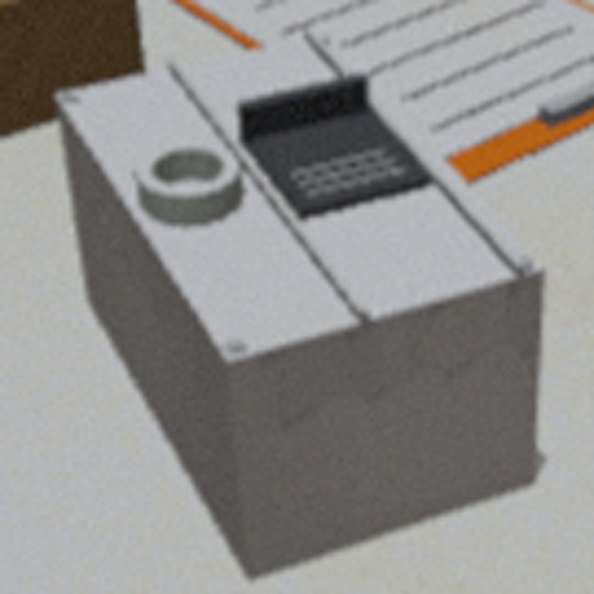

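```bash
python3 - <<'E'
from h import *
def z(u,v,h): return ray("top",355+(u+.5)/4.4-.5,145+(v+.5)/4.4-.5,h)
pts=dict(FL=(75,447,.13),BL=(83,45,.13),FR=(722,468,.13),pl1=(300,227,.134),pl2=(299,404,.134),lip1=(521,227,.152),lip2=(521,411,.152),bolt=(490,227,.152),railB0=(80,210,.135),railB1=(728,235,.135),railF0=(75,413,.135),railF1=(730,442,.135))
P={k:z(*v) for k,v in pts.items()}
for k in P:print(k,P[k].round(4))
def L(a,b):print(a,b,np.linalg.norm(P[a]-P[b]).round(4))
L('FL','BL');L('FL','FR');L('pl1','lip1');L('pl1','pl2');L('lip1','lip2')
for a,b in(('FL','FR'),('railB0','railB1'),('railF0','railF1')):
    d=P[a]-P[b];print('yaw',np.arctan2(-d[0],d[1]))
def s(u,v,h): return ray("scene",200+(u+.5)/4.4-.5,105+(v+.5)/4.4-.5,h)
S=dict(FL=s(543,272,.13),BL=s(230,358,.13),BR=s(57,93,.13),FR=s(320,33,.13),lipB=s(240,104,.152),lipF=s(362,76,.152),plB=s(303,215,.134),plF=s(433,182,.134))
for k in S:print('scene',k,S[k].round(4))
E
```

```text
FL [ 0.5165 -0.0784  0.13  ]
BL [ 0.6665 -0.0854  0.13  ]
FR [ 0.5063 -0.3141  0.13  ]
pl1 [ 0.5961 -0.1629  0.134 ]
pl2 [ 0.5309 -0.1598  0.134 ]
lip1 [ 0.5924 -0.2386  0.152 ]
lip2 [ 0.5262 -0.2348  0.152 ]
bolt [ 0.5926 -0.2274  0.152 ]
railB0 [ 0.6031 -0.082   0.135 ]
railB1 [ 0.5914 -0.3203  0.135 ]
railF0 [ 0.5285 -0.0781  0.135 ]
railF1 [ 0.5154 -0.3156  0.135 ]
FL BL 0.1502
FL FR 0.236
pl1 lip1 0.0779
pl1 pl2 0.0652
lip1 lip2 0.0663
yaw -0.04317233159869217
yaw -0.049100081828581596
yaw -0.054940812842867906
scene FL [ 0.5183 -0.0742  0.13  ]
scene BL [ 0.6645 -0.0848  0.13  ]
scene BR [ 0.6531 -0.3234  0.13  ]
scene FR [ 0.5087 -0.3173  0.13  ]
scene lipB [ 0.5906 -0.2351  0.152 ]
scene lipF [ 0.5271 -0.2313  0.152 ]
scene plB [ 0.5945 -0.1601  0.134 ]
scene plF [ 0.5289 -0.1558  0.134 ]
```

```bash
cat >> h.py <<'E'
C=np.array([.586,-.201]); yh=np.array([.0499,.9988]); xh=np.array([.9988,-.0499])
def W(x,y): return C+x*xh+y*yh
def S(p): d=np.array(p[:2])-C; return np.array([d@xh,d@yh])
E
python3 - <<'E'
from h import *
s=robot.get_state();M=R.from_rotvec(s['tcp_rot']).as_matrix();print(M.round(3))
print('jaw yaw deg',np.degrees(np.arctan2(M[1,1],M[0,1])))
for y in(-.075,0.012,-.004):
    print(y,W(-.025,y))
t=W(-.025,-.075);print((np.r_[t,.25]-s['tcp_pos'])/.06)
for jawdir in (xh,-xh,yh,-yh):
    x=np.array([0,0,-1.]);y=np.r_[jawdir,0];T=np.c_[x,y,np.cross(x,y)]
    print((R.from_matrix(T)*R.from_matrix(M).inv()).as_rotvec().round(3))
# box height by two views
for z in(0.05,.1,.15):print(z,ray("scene",152,75,z),ray("scene",230,98,z),ray("top",640,165,z),ray("top",587,167,z))
E
```

```text
[[-0.001  0.453 -0.892]
 [ 0.002 -0.892 -0.453]
 [-1.    -0.002  0.   ]]
jaw yaw deg -63.08066559879157
-0.075 [ 0.5572875 -0.2746625]
0.012 [ 0.5616288 -0.1877669]
-0.004 [ 0.5608304 -0.2037477]
[4.38839993 5.07480129 0.32836905]
[-1.000e-03 -2.000e-03  1.051e+00]
[-2.000e-03  1.000e-03 -2.091e+00]
[ 1.000e-03 -2.000e-03  2.622e+00]
[-0.002 -0.    -0.52 ]
0.05 [ 0.67455672 -0.84997001  0.05      ] [ 0.51676498 -0.58616313  0.05      ] [ 0.66285103 -0.57847782  0.05      ] [ 0.66007508 -0.48161092  0.05      ]
0.1 [ 0.69270651 -0.72882123  0.1       ] [ 0.54947295 -0.4893537   0.1       ] [ 0.65183061 -0.54477084  0.1       ] [ 0.64921321 -0.45343643  0.1       ]
0.15 [ 0.71085629 -0.60767246  0.15      ] [ 0.58218092 -0.39254427  0.15      ] [ 0.6408102  -0.51106385  0.15      ] [ 0.63835134 -0.42526193  0.15      ]
```

Call:
send_rows(motion=[[0.4, 0.5, 0.2, 0, 0, 0.105], [0.44, 0.51, 0.13, 0, 0, 0.105], [0.44, 0.51, 0, 0, 0, 0.105], [0.44, 0.51, 0, 0, 0, 0.105], [0.44, 0.51, 0, 0, 0, 0.105], [0.44, 0.51, 0, 0, 0, 0.105], [0.44, 0.51, 0, 0, 0, 0.105], [0.44, 0.51, 0, 0, 0, 0.105], [0.44, 0.51, 0, 0, 0, 0.105], [0.44, 0.49, 0, 0, 0, 0.106], [0, 0, 0, 0, 0, 0], [0, 0, 0, 0, 0, 0]], jaw=1, force=60)

```text
t: 1.6
tcp_pos: [0.5558, -0.2753, 0.2509]
tcp_rot: [1.244, 1.186, -1.246]
force: [-0.3, -0.1, -0.2]
opening: 0.002
```

```bash
python3 - <<'E'
from h import *
s=robot.get_state();M=R.from_rotvec(s['tcp_rot']).as_matrix();print(s['t'],s['q'].round(2),s['tcp_pos'],S(s['tcp_pos']),M.round(3),s['opening'],s['force'])
t=W(-.025,-.066);print((np.r_[t,.139]-s['tcp_pos'])/.06)
E
```

```text
1.6 [ 0.75  0.28 -0.41  1.49  0.11  1.4   0.29] [ 0.5558329  -0.27531562  0.25086479] [-0.02642255 -0.07573178] [[-0.001  0.999 -0.049]
 [-0.001 -0.049 -0.999]
 [-1.    -0.001  0.001]] 0.0020203824364459838 [-0.25827192 -0.1161158  -0.16986952]
[ 0.03172833  0.16070542 -1.86441312]
```

Call:
send_rows(motion=[[0.02, 0.05, -0.5, 0, 0, 0], [0.01, 0.05, -0.5, 0, 0, 0], [0, 0, -0.4, 0, 0, 0], [0, 0, -0.3, 0, 0, 0], [0, 0, -0.16, 0, 0, 0], [0, 0, 0, 0, 0, 0], [0, 0, 0, 0, 0, 0]])

```text
t: 2.48
tcp_pos: [0.5583, -0.2697, 0.1406]
tcp_rot: [1.246, 1.183, -1.245]
force: [0.5, 0.3, -0.0]
opening: 0.002
```

```bash
python3 - <<'E'
from h import *
s=robot.get_state();print(S(s['tcp_pos']),s['tcp_pos'])
for n in("scene","top"):
    cv2.imwrite(f"pics/{n}1.png",robot.read_camera(n)[:,:,::-1])
t=cv2.imread("pics/top1.png"); s=cv2.imread("pics/scene1.png")
a=cv2.resize(s[85:240,190:345],(400,400));b=cv2.resize(t[130:280,350:550],(400,400))
cv2.imwrite("pics/c1.png",np.hstack([a,b]))
E
```

```text
[-0.02428364 -0.07005117] [ 0.55825248 -0.26974907  0.1405818 ]
```

View pics/c1.png

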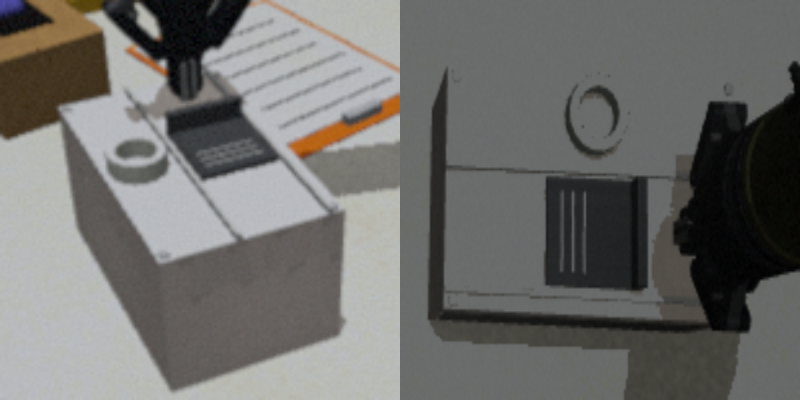

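The fingers stand in the track behind the lip, clear of the tape roll. Next I push along the track.

Call:
send_rows(motion=[[0.005, 0.12, 0, 0, 0, 0], [0.005, 0.12, 0, 0, 0, 0], [0.005, 0.12, 0, 0, 0, 0], [0.005, 0.12, 0, 0, 0, 0], [0.005, 0.12, 0, 0, 0, 0], [0.005, 0.12, 0, 0, 0, 0], [0.005, 0.12, 0, 0, 0, 0], [0.005, 0.12, 0, 0, 0, 0], [0.005, 0.12, 0, 0, 0, 0], [0.005, 0.12, 0, 0, 0, 0], [0, 0, 0, 0, 0, 0]])

```text
t: 3.95
tcp_pos: [0.5604, -0.1957, 0.1394]
tcp_rot: [1.245, 1.188, -1.245]
force: [0.1, 0.9, 0.3]
opening: -0.0
```

Call:
send_rows(motion=[[0, 0.06, 0, 0, 0, 0], [0, 0.05, 0, 0, 0, 0], [0, 0.04, 0, 0, 0, 0], [0, 0, 0, 0, 0, 0]])

```text
t: 4.45
tcp_pos: [0.5605, -0.188, 0.1393]
tcp_rot: [1.246, 1.186, -1.246]
force: [0.2, -1.8, -0.4]
opening: 0.002
```

Call:
send_rows(motion=[[0, 0.04, 0, 0, 0, 0], [0, 0.03, 0, 0, 0, 0], [0, 0, 0, 0, 0, 0]])

```text
t: 4.82
tcp_pos: [0.5606, -0.1838, 0.1394]
tcp_rot: [1.246, 1.186, -1.246]
force: [0.1, -2.7, -2.0]
opening: 0.0
```

Call:
send_rows(motion=[[0, 0.04, 0, 0, 0, 0], [0, 0.03, 0, 0, 0, 0], [0, 0, 0, 0, 0, 0]])

```text
t: 5.2
tcp_pos: [0.5606, -0.1816, 0.1396]
tcp_rot: [1.245, 1.183, -1.247]
force: [0.8, -5.8, -2.3]
opening: -0.002
```

Call:
send_rows(motion=[[0, 0.05, 0, 0, 0, 0], [0, 0.03, 0, 0, 0, 0], [0, 0, 0, 0, 0, 0], [0, 0, 0, 0, 0, 0]])

```text
t: 5.7
tcp_pos: [0.5605, -0.1814, 0.1397]
tcp_rot: [1.244, 1.176, -1.251]
force: [3.4, -12.8, -3.6]
opening: -0.001
```

```bash
python3 - <<'E'
from h import *
s=robot.get_state();print(S(s['tcp_pos']),s['tcp_pos'],s['force'])
for n in("scene","top"):
    cv2.imwrite(f"pics/{n}2.png",robot.read_camera(n)[:,:,::-1])
t=cv2.imread("pics/top2.png"); s=cv2.imread("pics/scene2.png")
a=cv2.resize(s[85:240,190:345],(400,400));b=cv2.resize(t[130:280,350:550],(400,400))
cv2.imwrite("pics/c2.png",np.hstack([a,b]))
E
```

```text
[-0.02641094  0.01825593] [ 0.56053405 -0.18144986  0.13971767] [  3.39800755 -12.80387029  -3.62968726]
```

View pics/c2.png

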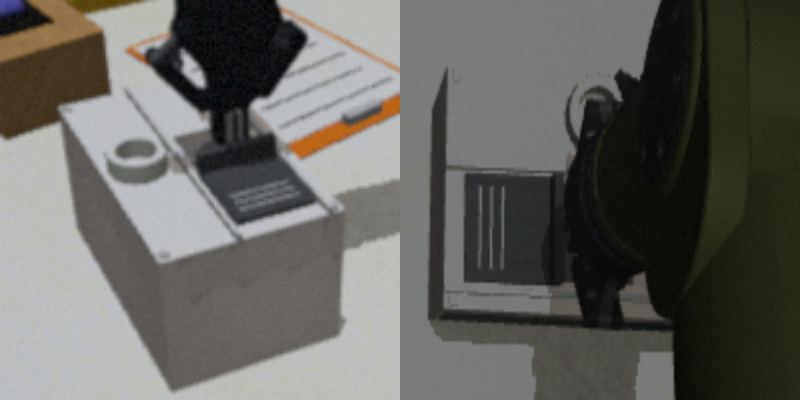

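The push stalled at 12.8 N with the TCP at safe y = +18 mm (expected stop +17), and the recess is uncovered behind the lip. I'll back off and then press.

Call:
send_rows(motion=[[0, -0.15, 0, 0, 0, 0], [0, -0.15, 0, 0, 0, 0], [0, -0.13, 0, 0, 0, 0], [0, 0, 0, 0, 0, 0], [0, 0, 0, 0, 0, 0]])

```text
t: 6.42
tcp_pos: [0.5607, -0.2004, 0.1395]
tcp_rot: [1.246, 1.186, -1.245]
force: [-0.2, -0.4, 0.2]
opening: -0.001
```

```bash
python3 - <<'E'
from h import *
s=robot.get_state();print(S(s['tcp_pos']),s['tcp_pos'],s['force'])
E
```

```text
[-0.02528891 -0.00065366] [ 0.56071113 -0.20039102  0.13951524] [-0.21834396 -0.4262824   0.18387892]
```

Call:
send_rows(motion=[[0, -0.04, -0.1, 0, 0, 0], [0, 0, -0.1, 0, 0, 0], [0, 0, -0.08, 0, 0, 0], [0, 0, -0.06, 0, 0, 0], [0, 0, 0, 0, 0, 0]])

```text
t: 7.05
tcp_pos: [0.5606, -0.2033, 0.1189]
tcp_rot: [1.246, 1.185, -1.246]
force: [-0.1, -0.7, -0.4]
opening: 0.001
```

Call:
send_rows(motion=[[0, 0, -0.05, 0, 0, 0], [0, 0, -0.05, 0, 0, 0], [0, 0, -0.05, 0, 0, 0], [0, 0, 0, 0, 0, 0]])

```text
t: 7.55
tcp_pos: [0.5608, -0.2034, 0.1098]
tcp_rot: [1.246, 1.185, -1.245]
force: [0.3, 0.6, 0.9]
opening: 0.0
```

Call:
send_rows(motion=[[0, 0, -0.03, 0, 0, 0], [0, 0, -0.02, 0, 0, 0], [0, 0, 0, 0, 0, 0]])

```text
t: 7.92
tcp_pos: [0.5609, -0.2034, 0.1081]
tcp_rot: [1.246, 1.184, -1.246]
force: [-2.4, 1.1, 7.1]
opening: -0.001
```

Call:
send_rows(motion=[[0, 0, -0.03, 0, 0, 0], [0, 0, -0.02, 0, 0, 0], [0, 0, 0, 0, 0, 0]])

```text
t: 8.3
tcp_pos: [0.561, -0.2035, 0.108]
tcp_rot: [1.245, 1.183, -1.246]
force: [-8.0, 2.8, 22.0]
opening: 0.001
```

The pad stalled at TCP z = 0.108 m, its expected bottom, with 22 N. Lifting straight out.

Call:
send_rows(motion=[[0, 0, 0.1, 0, 0, 0], [0, 0, 0.2, 0, 0, 0], [0, 0, 0.4, 0, 0, 0], [0, 0, 0.5, 0, 0, 0], [0, 0, 0.6, 0, 0, 0], [0, 0, 0.4, 0, 0, 0], [0, -0.5, 0, 0, 0, 0], [-0.2, -0.7, 0, 0, 0, 0], [-0.3, -0.8, 0, 0, 0, 0], [-0.3, -0.6, 0, 0, 0, 0], [0, 0, 0, 0, 0, 0], [0, 0, 0, 0, 0, 0]])

```text
t: 9.8
tcp_pos: [0.5129, -0.3587, 0.2359]
tcp_rot: [1.247, 1.186, -1.245]
force: [-0.2, 0.8, -0.0]
opening: -0.002
```

```bash
python3 - <<'E'
from h import *
s=robot.get_state();print(s['t'],s['tcp_pos'],s['force'])
for n in("scene","top"):
    cv2.imwrite(f"pics/{n}3.png",robot.read_camera(n)[:,:,::-1])
t=cv2.imread("pics/top3.png"); s=cv2.imread("pics/scene3.png")
b=cv2.convertScaleAbs(cv2.resize(t[130:290,100:550],(800,284)),alpha=1.4);a=cv2.resize(s[85:240,190:345],(300,300))
o=np.zeros((590,800,3),np.uint8);o[:284]=b;o[288:588,:300]=a
o[288:588,310:790]=cv2.resize(s,(480,300))
cv2.imwrite("pics/c3.png",o)
E
```

```text
9.8 [ 0.51291498 -0.35865175  0.23586306] [-0.1807939   0.83899683 -0.01543941]
```

View pics/c3.png

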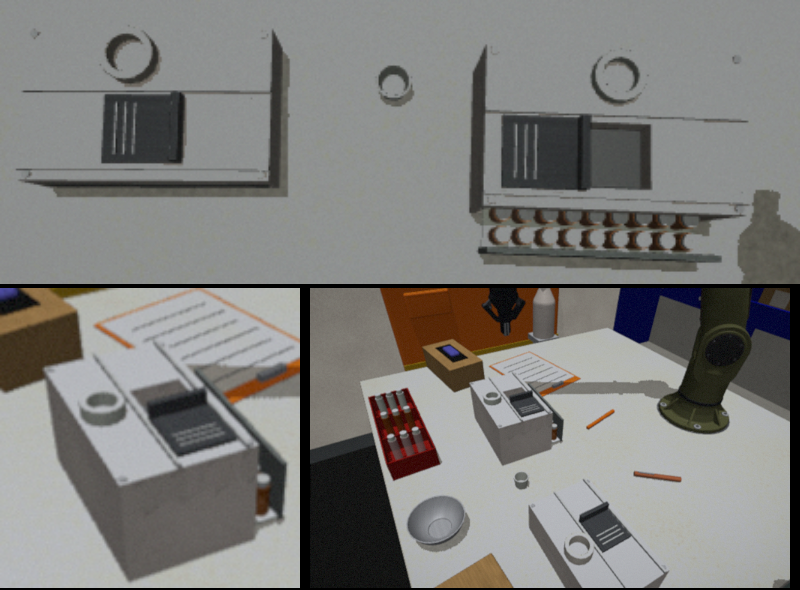

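The drawer is out, with its bottles showing. The shutter is at its +y end, the recess is open and the low safe's shutter is unmoved. I'll check the values quickly and then hand in.

```bash
python3 - <<'E'
from h import *
def z(u,v,h): return ray("top",100+u/1.7778,130+v/1.775,h)
print('lip',S(z(591,150,.152)),'drawer front', [S(z(600,258,h)) for h in(.1,.11,.12)])
a=cv2.imread("pics/top0.png");b=cv2.imread("pics/top3.png")
for i in(a,b):
    m=(i[170:232,120:240].max(2)<75).astype(np.uint8);q=cv2.moments(m,True);print('low shutter centroid',q['m10']/q['m00'],q['m01']/q['m00'])
s=robot.get_state();print(s['dq'].round(3))
robot.job_done()
E
```

```text
lip [-0.02345754  0.02694101] drawer front [array([-0.11738855,  0.00597844]), array([-0.11749986,  0.00840941]), array([-0.11761117,  0.01084039])]
low shutter centroid 59.904422979156074 29.95475343162176
low shutter centroid 60.20811921891059 29.836073997944503
[-0.004 -0.004 -0.    -0.002  0.005 -0.     0.001]
the job is handed in; nothing more can be done
```

The tall safe's drawer is open and the job is handed in at about 10 s, well under the 32 s limit. I slid its shutter to the stop by the lip, pressed the catch pad down in the recess, then lifted the closed fingers clear.

| Check | Measured | Expected |
|---|---|---|
| Shutter push | stalled at 12.8 N | stop reached |
| Lip face after the push | safe y about +27 mm | +28 mm |
| Catch pad press | bottomed at TCP z = 0.108 m, 22 N | 0.108 m |
| Drawer front in the last picture | about 42 mm out | 42 mm |
| Low safe's shutter, image centroid | moved 0.3 px (noise) | unmoved |

The arm was at rest and touching nothing at hand-in. No check failed or disagreed.

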